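Set the tea warmer and put the pot on it

ROBOT

A 6-joint arm with a two-finger parallel gripper is mounted at the origin on the work surface. World frame = base frame: x ahead of the robot, y to its left, z up, the work surface at z = 0. Lengths are in m, angles in degrees, forces in N, time in s.
With the tool pointing down it reaches from about 0.375 to 0.9 m from the base axis. Payload 3.1 kg.
Tool frame: the origin (TCP) lies between the finger pads; the fingertips stand 11 mm ahead of it and the grasp point (between the pads) lies 8 mm behind it; z points along the fingers, y is the line along which they close (so a half turn about z gives the same grasp; the last joint's range is limited). The gripper opens to 87 mm and grips with 3 to 60 N. Pads are 19 mm wide; open, the fingers measure 117 mm over their backs; the gripper's body (75 mm by 190 mm) begins 51 mm behind the grasp point.
Start: joints at [62.825, 30.224, 82.088, -0, 67.689, -10.227], TCP at [0.182, 0.598, 0.234] pointing down, gripper open.
Joint ranges: [-176.69, 176.69], [-43.24, 126.21], [12.49, 139.97], [-82, 262], [0, 151.66], [-163.58, 163.58]. Speed limits (degrees/s): [159.86, 159.86, 180, 180, 180, 180].

INTERFACE

Orientations are given as a 3x3 rotation matrix whose columns are the frame's x, y, z axes.
In Python, from rig import bot, viewer, workorder, models gives the robot as it stands.
- The arm moves only by the shell command python3 -m jog 'ROWS'. ROWS is JSON, a list of rows, each a list of 7 numbers: the opening, from 0 (shut) to 1 (fully open), then the shift along the tool's x, y, z in m, then the turn, a rotation vector about the tool's x, y, z in degrees. In form: [[claw, x, y, z, ax, ay, az], ...]. A call has 1 to 20 rows; each row is the pose to reach, as a shift and turn from the pose commanded when the call began, along the tool's axes at that moment; what a row does not reach only later rows make up. A row lasts 1/8 s, in which the tool goes at most 62.5 mm and 10.7 degrees, less where a joint would pass 70% of its speed; a pose out of reach is approached as far as the arm can. A call with a gripper value outside its range is refused whole. The fingers move at their own pace and stop on an object; the grip force is fixed at half the most. Time passes only in rows, so rows that repeat a pose let the fingers close. It gives the time, the measured TCP pose, the force, the opening and the grip force at its end, in the units of the state.
- bot.read_state(): the state, without advancing time (a new reading comes with each control period).
- viewer.capture(name): name is "scene" or "top"; returns (picture, depth): 384x512x3 uint8, blue, green, red; 384x512 float32, m along the optical axis (not along the pixel's ray), 0 where there is no reading.
- viewer.camera_info(name): a dict with "fx", "fy", "cx", "cy" (pixels), "dist_coeffs" ([k1, k2, p1, p2, k3] as OpenCV has them; the pictures are not rectified), "world_to_cam" (4x4, takes a point from world to camera coordinates). Camera axes: x right, y down, z forward; pixel columns grow to the right and rows downward; lengths in m; the calibration is good to about 2 mm. A picture is of the moment at which its call begins. camera_info takes no time and is no camera call.
- workorder.hand_in(): hands the job in; it is judged then, once.
Trained networks look in the newest picture that a camera, given by its name, has taken for a name from the list of things; names that differ only in an ending like _2 or _b are one class to them, and where a whole thing is asked for, a point or a joint stands for the part that bears it (a point fixed in the world has none). Each returns a list of dicts, best first, with "p" (0 to 1); they miss things now and then, are a little off and sometimes report something else, mostly with a low value. They report only what shows in the picture. A call takes as long as a camera call. They do not tell look-alikes from the thing itself.
- models.outline_of(camera, thing): "mask" (384x512 bool, what is visible of it).
- models.tip_of(camera, thing): "xyz" ([x, y, z] in m, in world coordinates, good to about 4 mm: a listed point, or the origin of a listed thing).
The state is a dict: "time_s": time; "joint_positions": joint angles; "qvel": joint speeds; "tau": joint torques, N m; "position": TCP position; "tcp_rot": TCP orientation; "force": force on the tool from outside, world axes, zero at the start; "moment": the same for the moment, N m; "opening": opening from 0.0 (shut) to 1.0 (fully open); "grasp_force": force on a finger pad.
Only numpy, scipy, OpenCV 4.12 (cv2) and the standard library are available. Lean on these libraries where they do the work, as an engineer would, in place of code of your own. Each camera call takes 0.05 s, during which the arm holds its last target. There are 200 camera calls.

TASK

Get the tea warmer ready: turn its push-to-turn selector until the pointer is at the ring-shaped mark and let the selector spring back up there, locked; and stand the teapot upright, centred on the warmer's small raised plate, set down gently rather than dropped. The selector turns only while it is held pressed down. Leave everything else standing where it is.

Things in the scene. Friction and masses are not known exactly. Their poses are not given: they have to be found in the camera images.
- warmer: Tea warmer fixed to the worktop: brushed steel box 170 (x) x 360 (y) x 45 mm high, origin at the centre of its underside. Its top is level. On its -y half is the selector dial (axis at x 0, y -95 mm), on its +y half the raised plate.
- warmer_plate (a point): Centre of the top face of the warmer's raised plate: a level aluminium disc 72 mm across on a thinner column, its top 35 mm above the box's top (80 mm above the worktop), no rim; at x 0, y +95 mm of the warmer. z up.
- selector (a joint): Turn of the selector (rad), anticlockwise from above; 0: pointer along the warmer's -x, at the engraved line. No end stops. Nine positions 40 degrees (0.698 rad) apart: 0, +-0.698, ... Up, it is locked in one; pressed 12 mm or more it turns freely; let go, it springs up and centres in the nearest one. Starts at 0, +0.698 or -0.698.
- selector_press (a joint): How far the selector is pressed down (m): 0 up and locked, 0.014 at the bottom stop. Spring: about 9 N to start moving, 13 N at the bottom.
- selector_grip (a point): Point on the selector's vertical axis at grip height. A black disc 80 mm across (top 21 mm below this point; 25 mm above the box when up) carries an upright bar 14 mm thick, 30 mm high (top 9 mm above this point). x runs along the bar: its pointed, white-lined end reaches 45 mm to -x, its blunt end 28 mm to +x.
- selector_aim (a point): Imaginary point 62 mm from the selector's axis straight ahead of the pointed end of the bar, at grip height; it lies above a mark when the pointer is at that mark.
- mark_ring: The wanted mark: a flat black ring, 22 mm outside, 12 mm hole, 5 mm high, stuck on the warmer's top 62 mm from the selector's axis. Four marks of like size and material lie round the dial at selector values +-2.094 and +-2.793; which one is where changes.
- mark_square: Another mark, not wanted: square, 20 mm, 5 mm high.
- mark_disc: Another mark, not wanted: full disc, 22 mm across, 5 mm high.
- mark_cross: Another mark, not wanted: upright cross, 22 mm, 5 mm high.
- teapot: Loose mustard yellow ceramic teapot, 0.4 to 0.85 kg, origin at the centre of its flat foot (92 mm across), z up; belly 130 mm across, spout towards +x reaching 109 mm, lid fast, lid button's top at 115 mm. An overhead handle arches along x with an oak grip on top. Starts on the coaster.
- teapot_handle (a point): Centre of the teapot's oak handle grip, 155 mm above its foot: a straight bar 72 mm along the teapot's x, 15 mm thick, 14 mm high, free all round.
- coaster: Round oak coaster, 110 mm across, 10 mm high, loose under the teapot; origin at the underside's centre. Stays.
- kettle: Bystander: brushed aluminium kettle, 156 mm across, 158 mm high, spout to +x, handle to -x (up to 110 mm from its axis).
- caddy: Bystander: steel tea caddy with a latch, 89 x 114 x 131 mm high.
- jar: Bystander: amber glass jar, 68 mm across, 100 mm high.
- jug: Bystander: white mug, 72 mm across, 85 mm high, handle to +y.
- scoop: Bystander: long spoon lying on the worktop, 160 mm along x.
- stand: Clear acrylic tiered stand fixed to the worktop, three steps 50, 100 and 150 mm high along its y, 110 x 276 mm, origin at the underside's centre.
- cup0: Bystander: white cup, 68 mm across, 62 mm high, on the lowest step of the stand.
- cup1: Bystander: the same on the middle step.
- cup2: Bystander: the same on the top step.
Not all that is in view belongs to the job. Of the things that look like the teapot, the smallest one is meant.

How it is judged (in metres and radians):
At the end, for the whole second after the job is handed in: The selector is up (pressed less than 3 mm) with its pointer at the ring mark (the aim point within 10 mm of the mark's centre, seen from above); the teapot stands still and upright (within 0.08 rad) on the raised plate, its foot at the plate's height (within 4 mm) and centred within 18 mm (horizontal distance between selector_aim and mark_ring below 0.01 m and value of joint selector_press below 0.003 m and horizontal distance between teapot and warmer_plate below 0.018 m and z of teapot in the frame of warmer_plate between -0.004 and 0.004 m and angle between teapot's own z axis and vertical below 0.08 rad and linear speed of teapot below 0.02 m/s); the robot touches nothing.
It fails at once if a bystander, a cup or the coaster is moved more than 40 mm (distance of any of kettle, caddy, jar, jug, scoop, cup0, cup1, cup2, coaster from where it was at the start of the episode above 0.04 m).
It fails at once if the teapot is tipped by more than 0.6 rad (angle between teapot's own z axis and vertical above 0.6 rad).
It fails at once if the teapot is dropped or banged down on the warmer (over 60 N) (contact force between teapot and warmer above 60 N).
It also fails if it takes over 72 s, if anything falls off the work surface, if the arm or the gripper's body presses on something with over 40 N, if the wrist force passes 120 N, or if a joint passes its speed limit or range.

## Working session

There is one attempt and no reset: what is moved stays moved. The work goes in short steps, Python scripts to look and compute and a shell command to move; the robot and the scene stay as the last step left them, time stands still between calls to the robot, and variables do not carry over. Pictures are saved under pics/ and viewed, at most 10 in all, crops included, and the job is handed in when it is done.

```bash
mkdir -p pics; ls
python3 - <<'E'
from rig import bot, viewer, models
import cv2, numpy as np
for c in ("scene","top"):
    im,d=viewer.capture(c); cv2.imwrite(f"pics/{c}0.png",im); np.save(f"{c}_d.npy",d)
    for t in ["warmer","warmer_plate","selector_grip","selector_aim","mark_ring","mark_square","mark_disc","mark_cross","teapot","teapot_handle","coaster","kettle","caddy","jar","jug","scoop","stand"]:
        print(c,t,[(np.round(r["xyz"],3).tolist(),round(r["p"],2)) for r in models.tip_of(c,t)][:4])
s=bot.read_state(); print(s["time_s"],s["position"],s["tcp_rot"],s["opening"])
E
```

```text
pics
scene warmer [([0.551, -0.173, -0.001], 0.73)]
scene warmer_plate [([0.55, -0.079, 0.08], 0.96), ([0.78, 0.12, 0.002], 0.45)]
scene selector_grip [([0.549, -0.272, 0.097], 0.77)]
scene selector_aim [([0.505, -0.231, 0.09], 0.66), ([0.781, 0.12, 0.001], 0.5), ([0.527, -0.486, 0.098], 0.4)]
scene mark_ring [([0.584, -0.323, 0.043], 0.55), ([0.583, 0.516, 0.004], 0.31)]
scene mark_square [([0.586, -0.214, 0.043], 0.49)]
scene mark_disc [([0.614, -0.249, 0.042], 0.6)]
scene mark_cross [([0.61, -0.289, 0.047], 0.55)]
scene teapot [([0.252, 0.378, 0.0], 0.91), ([0.302, -0.145, -0.001], 0.7), ([0.506, 0.346, 0.01], 0.59)]
scene teapot_handle [([0.304, -0.148, 0.202], 0.91), ([0.508, 0.346, 0.165], 0.66), ([0.375, 0.17, -0.001], 0.65), ([0.252, 0.378, 0.2], 0.57)]
scene coaster [([0.5, 0.34, 0.003], 0.43)]
scene kettle [([0.782, 0.122, 0.002], 0.81)]
scene caddy [([0.8, -0.14, -0.006], 0.62), ([0.58, -0.324, 0.044], 0.6)]
scene jar [([0.584, 0.518, 0.001], 0.9)]
scene jug [([0.373, 0.17, 0.002], 0.81)]
scene scoop [([0.405, 0.507, 0.006], 0.88), ([0.586, -0.215, 0.043], 0.33)]
scene sta
[... 825 characters left out ...]
0.001], 0.6), ([0.505, 0.345, -0.004], 0.53), ([0.506, 0.346, 0.012], 0.47)]
top kettle [([0.785, 0.122, -0.001], 0.8)]
top caddy [([0.795, -0.135, -0.001], 0.77)]
top jar [([0.584, 0.522, -0.003], 0.87)]
top jug [([0.378, 0.17, -0.001], 0.78), ([0.504, 0.346, 0.012], 0.36), ([0.502, 0.344, 0.166], 0.34), ([0.434, -0.492, 0.053], 0.28)]
top scoop [([0.406, 0.504, -0.001], 0.82), ([0.618, -0.502, 0.153], 0.63)]
top stand [([0.533, -0.489, 0.001], 0.86), ([0.797, -0.136, -0.001], 0.47)]
1.8 [0.1821338  0.59783532 0.23353602] [[-9.56571461e-01  2.91497922e-01 -2.34353773e-05]
 [ 2.91497923e-01  9.56571459e-01 -6.24113328e-05]
 [ 4.22483922e-06 -6.65322637e-05 -9.99999998e-01]] 1.002081591754916
```

View pics/top0.png

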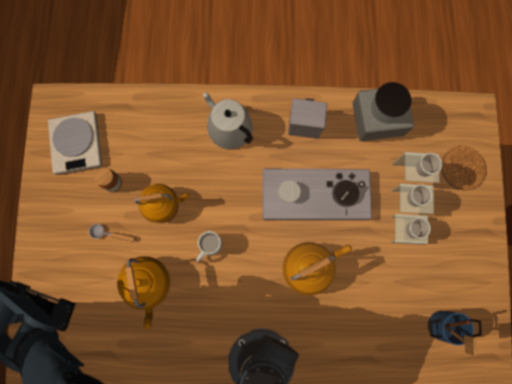

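View pics/scene0.png

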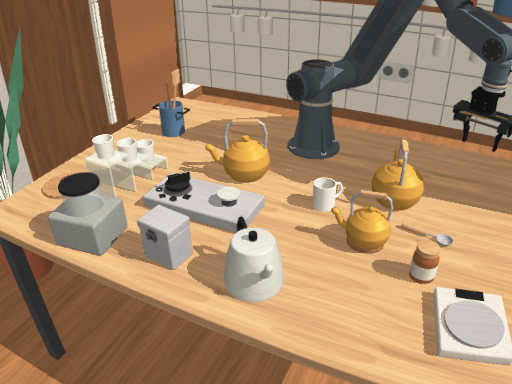

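```bash
cat > h.py <<'E'
import numpy as np, cv2
from rig import bot, viewer, models
def proj(c,p):
    i=viewer.camera_info(c); K=np.array([[i["fx"],0,i["cx"]],[0,i["fy"],i["cy"]],[0,0,1.]]); T=np.array(i["world_to_cam"])
    return cv2.projectPoints(np.float64(p).reshape(-1,1,3),cv2.Rodrigues(T[:3,:3])[0],T[:3,3],K,np.float64(i["dist_coeffs"]))[0][:,0]
def cloud(c,d):
    i=viewer.camera_info(c); K=np.array([[i["fx"],0,i["cx"]],[0,i["fy"],i["cy"]],[0,0,1.]]); T=np.array(i["world_to_cam"])
    v,u=np.mgrid[:384,:512]; uv=np.float64(np.stack([u,v],-1)).reshape(-1,1,2)
    n=cv2.undistortPoints(uv,K,np.float64(i["dist_coeffs"])).reshape(384,512,2)
    P=np.dstack([n*d[...,None],d]); P=(P-T[:3,3])@T[:3,:3]; P[d<=0]=np.nan; return P
E
python3 - <<'E'
from h import *
for c in ("scene","top"):
    im=cv2.imread(f"pics/{c}0.png"); 
    a=proj(c,[.55,-.27,.05]) [0]; x,y=a.astype(int); r=45
    cr=im[max(0,y-r):y+r,max(0,x-r):x+r]; print(c,a,cr.shape)
    cv2.imwrite(f"pics/{c}_dial.png",cv2.resize(cr,(400,400),interpolation=cv2.INTER_CUBIC))
    P=cloud(c,np.load(f"{c}_d.npy"))
    X=P[...,0];Y=P[...,1];Z=P[...,2]
    m=(abs(X-.506)<.06)&(abs(Y-.345)<.06)&(Z>.15)&(Z<.19)   # handle
    if m.sum()>5:
        q=P[m]; ctr=np.median(q,0); w,V=np.linalg.eigh(np.cov(q[:,:2].T)); print("handle",m.sum(),ctr,q[:,2].max(),np.degrees(np.arctan2(V[1,1],V[0,1])),q.min(0),q.max(0))
    m=(abs(X-.55)<.05)&(abs(Y+.079)<.05)&(Z>.07)&(Z<.09); q=P[m]; print("plate",m.sum(),q.mean(0),q.min(0),q.max(0))
    m=(np.hypot(X-.55,Y+.27)<.055)&(Z>.09)&(Z<.12); q=P[m]
    if len(q)>5:
        w,V=np.linalg.eigh(np.cov(q[:,:2].T)); print("bar",len(q),q.mean(0),q[:,2].max(),np.degrees(np.arctan2(V[1,1],V[0,1])),q.min(0),q.max(0))
E
```

```text
scene [177.64262095 186.95598832] (90, 90, 3)
handle 223 [0.51098364 0.34811871 0.16769054] 0.17400401270597005 99.41632483666656 [0.492288   0.29746645 0.15012514] [0.5210614  0.39671613 0.17400401]
plate 271 [ 0.5534295  -0.07848162  0.07935492] [ 0.51014571 -0.11758355  0.07213485] [ 0.58729822 -0.04554593  0.08337213]
bar 103 [ 0.54820074 -0.26170321  0.09724035] 0.10220754169168557 141.0430259815033 [ 0.51467582 -0.29133557  0.09036448] [ 0.57775877 -0.23985489  0.10220754]
top [346.03792406 194.04579758] (90, 90, 3)
handle 160 [0.5069097  0.34262226 0.17069841] 0.17893180984051824 100.40950494811521 [0.49552419 0.2926473  0.15004717] [0.51972365 0.3962284  0.17893181]
plate 383 [ 0.54964752 -0.08015757  0.08010654] [ 0.5142088 -0.1150222  0.0714607] [ 0.58515611 -0.04685547  0.08939534]
bar 98 [ 0.54679505 -0.26253925  0.09960475] 0.10818380640475149 141.2201498871593 [ 0.51822205 -0.28952503  0.09046381] [ 0.57691816 -0.23876861  0.10818381]
```

The top view (scale roughly 520 px/m) shows the warmer at about (317,194), with the plate at (289,190) and the dial at (347,193). The small teapot is at (158,203) on the coaster. Two larger look-alikes are at (310,267) and (143,283).

```bash
cd pics; python3 -c "
import cv2;import numpy as np
cv2.imwrite('dials.png',np.hstack([cv2.imread('top_dial.png'),cv2.imread('scene_dial.png')]))"
```

```text
(no output)
```

View pics/dials.png

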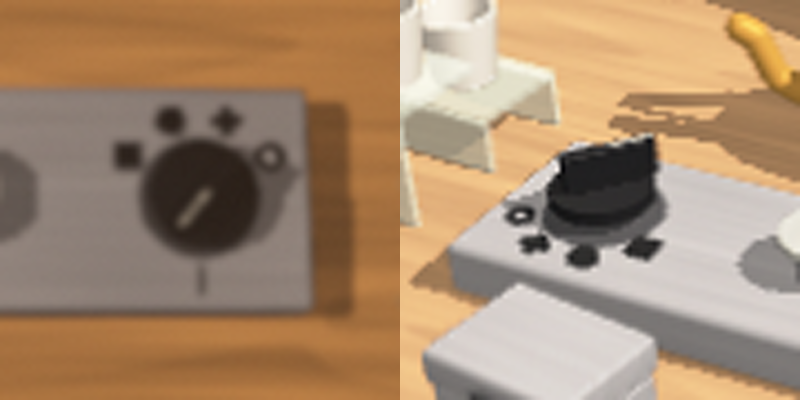

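The ring mark is the upper-right one in the top crop at (270,157), in world direction −60° from the axis. The pointer is now at 140°, so the dial needs +160°. I'll do the selector first and start by flying over it high.

```bash
python3 -m jog '[[1,-0.02,-0.025,-0.03,0,0,5],[1,-0.05,-0.06,-0.06,0,0,15],[1,-0.08,-0.1,-0.09,0,0,25],[1,-0.115,-0.14,-0.09,0,0,35],[1,-0.15,-0.18,-0.09,0,0,45],[1,-0.185,-0.22,-0.09,0,0,55],[1,-0.22,-0.26,-0.09,0,0,65],[1,-0.255,-0.3,-0.09,0,0,75],[1,-0.29,-0.34,-0.09,0,0,85],[1,-0.325,-0.38,-0.09,0,0,95],[1,-0.36,-0.42,-0.09,0,0,105],[1,-0.395,-0.465,-0.09,0,0,115],[1,-0.43,-0.51,-0.09,0,0,125],[1,-0.465,-0.555,-0.09,0,0,135],[1,-0.5,-0.6,-0.09,0,0,145],[1,-0.535,-0.64,-0.09,0,0,155],[1,-0.57,-0.68,-0.09,0,0,165],[1,-0.606,-0.724,-0.09,0,0,175],[1,-0.606,-0.724,-0.09,0,0,175],[1,-0.606,-0.724,-0.09,0,0,175]]'
cat >> h.py <<'E'
def to(target,yaw):
    s=bot.read_state(); R=np.array(s["tcp_rot"]); p=np.array(s["position"])
    y0=np.degrees(np.arctan2(R[1,0],R[0,0])); print("t",s["time_s"],"p",p.round(4),"yaw",y0.round(2),"shift",(R.T@(np.array(target)-p)).round(4),"az",round((y0-yaw+180)%360-180,2),"q",np.round(s["joint_positions"],1),"F",np.round(s["force"],1),"op",s["opening"])
E
python3 -c "
from h import *
to([.552,-.270,.13],-40)"
```

```text
time_s: 4.3
position: [0.5502, -0.2708, 0.323]
tcp_rot: [[0.978, -0.207, -0.001], [-0.207, -0.978, 0.002], [-0.002, -0.001, -1.0]]
force: [0.1, 0.7, 0.8]
opening: 0.997
grasp_force: 0.0
t 4.3 p [ 0.5502 -0.2708  0.323 ] yaw -11.92 shift [ 0.0019 -0.0009  0.193 ] az 28.08 q [-36.6  24.5  77.3   0.   78.3  65.3] F [0.1 0.7 0.8] op 0.997310197718867
```

```bash
python3 -m jog '[[1,0.002,-0.001,0.05,0,0,10],[1,0.002,-0.001,0.1,0,0,20],[0.7,0.002,-0.001,0.15,0,0,28],[0.5,0.002,-0.001,0.19,0,0,28],[0.5,0.002,-0.001,0.22,0,0,28],[0.5,0.002,-0.001,0.238,0,0,28],[0.5,0.002,-0.001,0.238,0,0,28],[0,0.002,-0.001,0.238,0,0,28],[0,0.002,-0.001,0.238,0,0,28],[0,0.002,-0.001,0.238,0,0,28],[0,0.002,-0.001,0.238,0,0,28],[0,0.002,-0.001,0.238,0,0,28]]'
python3 - <<'E'
from h import *
to([.552,-.270,.085],-40)
E
```

```text
time_s: 5.8
position: [0.5533, -0.271, 0.0862]
tcp_rot: [[0.767, -0.642, 0.001], [-0.642, -0.767, -0.001], [0.001, -0.0, -1.0]]
force: [-0.6, 0.4, 3.9]
opening: 0.161
grasp_force: 30.0
t 5.8 p [ 0.5533 -0.271   0.0862] yaw -39.95 shift [-0.0016  0.0001  0.0012] az 0.05 q [-36.5  40.5  90.    0.   49.5  93.5] F [-0.6  0.4  3.9] op 0.16137159622868433
```

```bash
python3 -m jog '[[0,0,0,0.004,0,0,0],[0,0,0,0.008,0,0,0],[0,0,0,0.012,0,0,0],[0,0,0,0.015,0,0,0],[0,0,0,0.015,0,0,0],[0,0,0,0.015,0,0,0]]'
```

```text
time_s: 6.55
position: [0.5533, -0.271, 0.0726]
tcp_rot: [[0.767, -0.642, 0.001], [-0.642, -0.767, -0.001], [0.001, -0.0, -1.0]]
force: [-2.0, 1.4, 12.1]
opening: 0.157
grasp_force: 30.0
```

```bash
python3 -m jog '[[0,0,0,0.001,0,0,0],[0,0,0,0.001,0,0,-4],[0,0,0,0.001,0,0,-10],[0,0,0,0.001,0,0,-18],[0,0,0,0.001,0,0,-26],[0,0,0,0.001,0,0,-26]]'
python3 - <<'E'
from h import *
to([.552,-.270,.085],120); print(bot.read_state()["moment"])
E
```

```text
time_s: 7.3
position: [0.5536, -0.2706, 0.072]
tcp_rot: [[0.971, -0.24, 0.002], [-0.24, -0.971, -0.0], [0.002, -0.0, -1.0]]
force: [-1.6, 3.4, 15.3]
opening: 0.16
grasp_force: 30.0
t 7.3 p [ 0.5536 -0.2706  0.072 ] yaw -13.92 shift [-0.0017 -0.0002 -0.013 ] az -133.92 q [-36.4  41.7  90.3   0.1  47.9  67.4] F [-1.6  3.4 15.3] op 0.15984833244167093
[0.58460328 0.50615071 0.03260322]
```

```bash
python3 -m jog '[[0,0,0,0,0,0,-8],[0,0,0,0,0,0,-16],[0,0,0,0,0,0,-24],[0,0,0,0,0,0,-32],[0,0,0,0,0,0,-40],[0,0,0,0,0,0,-48],[0,0,0,0,0,0,-56],[0,0,0,0,0,0,-64],[0,0,0,0,0,0,-72],[0,0,0,0,0,0,-80],[0,0,0,0,0,0,-88],[0,0,0,0,0,0,-96],[0,0,0,0,0,0,-104],[0,0,0,0,0,0,-112],[0,0,0,0,0,0,-120],[0,0,0,0,0,0,-127],[0,0,0,0,0,0,-134],[0,0,0,0,0,0,-134],[0,0,0,0,0,0,-134]]'
python3 - <<'E'
from h import *
to([.552,-.270,.085],120); print(bot.read_state()["moment"])
E
```

```text
time_s: 9.68
position: [0.5519, -0.2693, 0.072]
tcp_rot: [[-0.501, 0.866, -0.002], [0.866, 0.501, 0.002], [0.003, -0.001, -1.0]]
force: [-3.7, 5.1, 17.7]
opening: 0.159
grasp_force: 30.0
t 9.675 p [ 0.5519 -0.2693  0.072 ] yaw 120.05 shift [-0.0006 -0.0003 -0.013 ] az 0.05 q [-36.4  41.6  90.4   0.1  48.1 -66.5] F [-3.7  5.1 17.7] op 0.15872551123173867
[0.86484023 0.84848306 0.05028696]
```

Now rise with the spring, release, and lift clear.

```bash
python3 -m jog '[[0,0,0,-0.004,0,0,0],[0,0,0,-0.008,0,0,0],[0,0,0,-0.012,0,0,0],[0,0,0,-0.015,0,0,0],[0,0,0,-0.015,0,0,0],[0.5,0,0,-0.015,0,0,0],[0.5,0,0,-0.015,0,0,0],[0.5,0,0,-0.015,0,0,0],[0.5,0,0,-0.06,0,0,0],[0.5,0,0,-0.12,0,0,0],[0.5,0,0,-0.18,0,0,0],[0.5,0,0,-0.23,0,0,0],[0.5,0.05,-0.01,-0.25,0,0,0],[0.5,0.1,-0.02,-0.25,0,0,0],[0.5,0.15,-0.03,-0.25,0,0,0],[0.5,0.2,-0.04,-0.25,0,0,0],[0.5,0.25,-0.05,-0.25,0,0,0],[0.5,0.3,-0.06,-0.25,0,0,0],[0.5,0.3,-0.06,-0.25,0,0,0]]'
python3 - <<'E'
from h import *
for c in ("scene","top"):
    im,d=viewer.capture(c); cv2.imwrite(f"pics/{c}1.png",im)
    P=cloud(c,d);X,Y,Z=P[...,0],P[...,1],P[...,2]
    m=(np.hypot(X-.552,Y+.27)<.055)&(Z>.085)&(Z<.12); q=P[m]
    if len(q)>5:
        w,V=np.linalg.eigh(np.cov(q[:,:2].T)); print("bar",len(q),q.mean(0),np.median(q[:,2]),np.degrees(np.arctan2(V[1,1],V[0,1])))
    for t in ["selector_grip","selector_aim","mark_ring","teapot","teapot_handle","warmer_plate"]: print(c,t,[(np.round(r["xyz"],3).tolist(),round(r["p"],2)) for r in models.tip_of(c,t)][:3])
to([.507,.344,.3],100)
im=cv2.imread("pics/top1.png");x,y=proj("top",[.55,-.27,.05])[0].astype(int)
a=cv2.resize(im[y-40:y+40,x-40:x+40],(400,400),interpolation=2)
x,y=proj("top",[.507,.344,.16])[0].astype(int)
b=cv2.resize(im[y-40:y+40,x-40:x+40],(400,400),interpolation=2)
cv2.imwrite("pics/c1.png",np.hstack([a,b]))
E
```

```text
time_s: 12.05
position: [0.3476, -0.0387, 0.3191]
tcp_rot: [[-0.503, 0.864, -0.002], [0.864, 0.503, 0.001], [0.002, -0.001, -1.0]]
force: [0.2, -0.3, 0.1]
opening: 0.497
grasp_force: 0.0
bar 136 [ 0.55889887 -0.27322663  0.09511893] 0.09651682179195867 120.21924464201406
scene selector_grip [([0.55, -0.273, 0.093], 0.62)]
scene selector_aim [([0.583, -0.323, 0.093], 0.97), ([0.608, -0.292, 0.048], 0.56), ([0.582, -0.325, 0.046], 0.19)]
scene mark_ring [([0.403, 0.507, 0.004], 0.7), ([0.551, -0.175, -0.002], 0.34)]
scene teapot [([0.504, 0.349, 0.011], 0.96), ([0.3, -0.148, -0.0], 0.82), ([0.499, 0.342, -0.002], 0.7)]
scene teapot_handle [([0.508, 0.346, 0.167], 0.85), ([0.25, 0.376, 0.201], 0.64), ([0.306, -0.149, 0.201], 0.58)]
scene warmer_plate [([0.549, -0.08, 0.083], 0.85)]
bar 103 [ 0.55593332 -0.27304469  0.09949571] 0.09978213874604522 120.74120141326895
top selector_grip [([0.554, -0.267, 0.09], 0.75)]
top selector_aim [([0.581, -0.327, 0.091], 0.8)]
top mark_ring [([0.611, -0.289, 0.044], 0.67), ([0.502, 0.343, 0.165], 0.35)]
top teapot [([0.306, -0.144, -0.002], 0.96), ([0.248, 0.382, 0.002], 0.61), ([0.504, 0.346, 0.014], 0.6)]
top teapot_handle [([0.504, 0.346, 0.166], 0.98), ([0.252, 0.377, 0.206], 0.88), ([0.304, -0.146, 0.201], 0.62)]
top warmer_plate [([0.55, -0.083, 0.082], 0.65)]
t 12.75 p [ 0.3508 -0.0413  0.3195] yaw 120.04 shift [0.2553 0.3281 0.0195] az 20.04 q [-25.    1.1 110.1   0.   68.8 -55.1] F [ 0.1 -0.1  0.1] op 0.4997680356330898
```

View pics/c1.png

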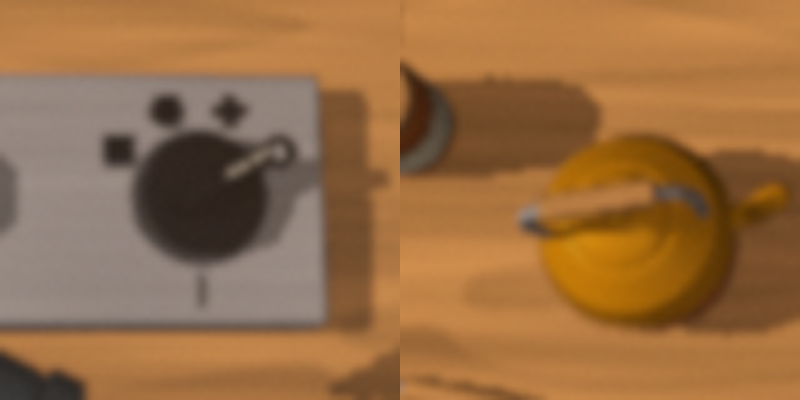

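The left crop shows the white pointer line ending at the ring at (285,150), and the bar is back at full height, so the selector is done. The right crop shows the small teapot with its handle along about 100° and its spout to −y. Next I'll grasp its handle.

```bash
python3 -m jog '[[0.7,0.028,0.036,0,0,0,4],[0.7,0.06,0.077,0,0,0,8],[0.7,0.092,0.118,0,0,0,12],[0.7,0.124,0.16,0,0,0,16],[0.7,0.156,0.201,0,0,0,20],[0.7,0.188,0.242,0,0,0,20],[0.7,0.22,0.283,0,0,0,20],[0.7,0.243,0.312,0.01,0,0,20],[0.7,0.2555,0.328,0.04,0,0,20],[0.7,0.2555,0.328,0.08,0,0,20],[0.7,0.2555,0.328,0.08,0,0,20]]'
python3 - <<'E'
from h import *
to([.506,.345,.158],100)
E
```

```text
time_s: 14.12
position: [0.5043, 0.3434, 0.236]
tcp_rot: [[-0.175, 0.985, -0.008], [0.985, 0.175, -0.004], [-0.002, -0.009, -1.0]]
force: [0.7, -0.3, 0.7]
opening: 0.699
grasp_force: 0.0
t 14.125 p [0.5043 0.3434 0.236 ] yaw 100.08 shift [0.0015 0.0026 0.0779] az 0.08 q [23.8 29.1 83.8 -0.  67.6 13.7] F [ 0.7 -0.3  0.7] op 0.699305928526201
```

```bash
python3 -m jog '[[0.7,0.001,0.001,0.025,0,0,0],[0.7,0.001,0.001,0.05,0,0,0],[0.7,0.001,0.001,0.07,0,0,0],[0.7,0.001,0.001,0.08,0,0,0],[0.7,0.001,0.001,0.08,0,0,0],[0.1,0.001,0.001,0.08,0,0,0],[0,0.001,0.001,0.08,0,0,0],[0,0.001,0.001,0.08,0,0,0],[0,0.001,0.001,0.08,0,0,0],[0,0.001,0.001,0.08,0,0,0],[0,0.001,0.001,0.08,0,0,0]]'
python3 - <<'E'
from h import *
to([.506,.345,.158],100)
E
```

```text
time_s: 15.5
position: [0.5069, 0.3452, 0.1594]
tcp_rot: [[-0.175, 0.985, -0.002], [0.985, 0.175, -0.001], [-0.0, -0.002, -1.0]]
force: [-1.3, 0.4, 1.8]
opening: 0.17
grasp_force: 30.0
t 15.5 p [0.5069 0.3452 0.1594] yaw 100.05 shift [-0.     -0.0009  0.0014] az 0.05 q [23.8 34.5 87.7  0.  57.9 13.8] F [-1.3  0.4  1.8] op 0.17015003161671036
```

```bash
python3 -m jog '[[0,0,0,-0.005,0,0,0],[0,0,0,-0.015,0,0,0],[0,0,0,-0.03,0,0,0],[0,0,0,-0.05,0,0,0],[0,0,0,-0.075,0,0,0],[0,0,0,-0.1,0,0,0],[0,0,0,-0.12,0,0,0],[0,0,0,-0.135,0,0,0],[0,0,0,-0.14,0,0,0],[0,0,0,-0.14,0,0,0],[0,0,0,-0.14,0,0,0]]'
python3 - <<'E'
from h import *
c="top"
for c in ("scene","top"):
    im,d=viewer.capture(c); cv2.imwrite(f"pics/{c}2.png",im)
    for t in ["teapot","teapot_handle","coaster"]: print(c,t,[(np.round(r["xyz"],3).tolist(),round(r["p"],2)) for r in models.tip_of(c,t)][:4])
to([.551,-.08,.3],100)
E
```

```text
time_s: 16.88
position: [0.5069, 0.3451, 0.2984]
tcp_rot: [[-0.174, 0.985, -0.002], [0.985, 0.174, -0.001], [-0.001, -0.002, -1.0]]
force: [-0.7, -0.7, -7.3]
opening: 0.167
grasp_force: 30.0
scene teapot [([0.25, 0.376, -0.001], 0.81), ([0.301, -0.146, -0.003], 0.77), ([0.501, 0.347, 0.148], 0.74), ([0.581, 0.518, 0.002], 0.42)]
scene teapot_handle [([0.507, 0.345, 0.303], 0.82), ([0.305, -0.147, 0.201], 0.77), ([0.582, -0.322, 0.044], 0.63), ([0.25, 0.379, 0.201], 0.57)]
scene coaster [([0.499, 0.342, 0.003], 0.91)]
top teapot [([0.304, -0.143, -0.003], 0.86), ([0.505, 0.346, 0.152], 0.77)]
top teapot_handle [([0.503, 0.345, 0.302], 0.92), ([0.303, -0.147, 0.204], 0.79)]
top coaster [([0.504, 0.343, 0.0], 0.78), ([0.554, -0.083, 0.082], 0.38)]
t 17.275 p [0.5075 0.3454 0.2994] yaw 100.05 shift [-0.4265 -0.0314 -0.0006] az 0.05 q [23.8 25.6 79.2 -0.  75.2 13.8] F [ 1.   0.4 -6.8] op 0.16699291516801884
```

View pics/scene2.png

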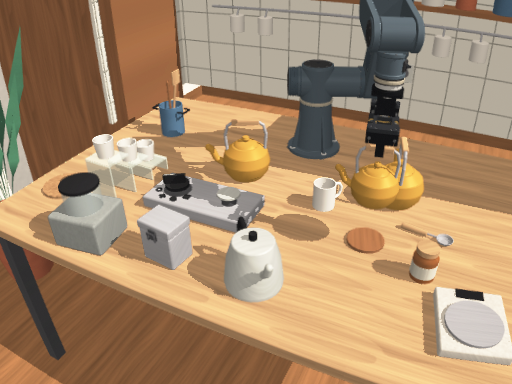

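The scene view shows the teapot hanging upright from the gripper at (380,180), and the coaster left in place at (365,240). Carrying it to the plate.

```bash
python3 -m jog '[[0,-0.01,-0.001,0,0,0,0],[0,-0.03,-0.002,0,0,0,0],[0,-0.06,-0.004,0,0,0,0],[0,-0.095,-0.007,0,0,0,0],[0,-0.13,-0.009,0,0,0,0],[0,-0.165,-0.012,0,0,0,0],[0,-0.2,-0.014,0,0,0,0],[0,-0.235,-0.017,0,0,0,0],[0,-0.27,-0.019,0,0,0,0],[0,-0.305,-0.022,0,0,0,0],[0,-0.34,-0.024,0,0,0,0],[0,-0.37,-0.026,0,0,0,0],[0,-0.395,-0.028,0,0,0,0],[0,-0.413,-0.029,0,0,0,0],[0,-0.423,-0.03,0,0,0,0],[0,-0.4265,-0.0305,0,0,0,0],[0,-0.4265,-0.0305,0,0,0,0],[0,-0.4265,-0.0305,0,0,0,0],[0,-0.4265,-0.0305,0.02,0,0,0],[0,-0.4265,-0.0305,0.04,0,0,0]]'
python3 - <<'E'
from h import *
for c in ("scene","top"):
    im,d=viewer.capture(c); cv2.imwrite(f"pics/{c}3.png",im); P=cloud(c,d)
    for t in ["teapot","teapot_handle","warmer_plate"]: print(c,t,[(np.round(r["xyz"],3).tolist(),round(r["p"],2)) for r in models.tip_of(c,t)][:4])
to([.552,-.08,.2294],100)
x,y=proj("scene",[.55,-.08,.15])[0].astype(int); im=cv2.imread("pics/scene3.png")
cv2.imwrite("pics/c3.png",cv2.resize(im[y-65:y+65,x-65:x+65],(520,520),interpolation=2))
E
```

```text
time_s: 19.77
position: [0.5522, -0.0791, 0.2595]
tcp_rot: [[-0.176, 0.984, 0.001], [0.984, 0.176, -0.0], [-0.0, 0.001, -1.0]]
force: [-1.4, -0.2, -7.9]
opening: 0.169
grasp_force: 30.0
scene teapot [([0.303, -0.149, -0.001], 0.93), ([0.246, 0.372, 0.003], 0.9), ([0.552, -0.075, 0.113], 0.69), ([0.606, -0.295, 0.046], 0.67)]
scene teapot_handle [([0.551, -0.078, 0.267], 0.82), ([0.251, 0.377, 0.2], 0.69), ([0.777, 0.123, 0.002], 0.21)]
scene warmer_plate [([0.546, -0.082, 0.082], 0.62)]
top teapot [([0.25, 0.381, -0.0], 0.64), ([0.306, -0.145, -0.001], 0.64), ([0.547, -0.08, 0.114], 0.45)]
top teapot_handle [([0.248, 0.383, 0.205], 0.61), ([0.307, -0.143, 0.2], 0.61), ([0.547, -0.081, 0.266], 0.55)]
top warmer_plate []
t 20.175 p [ 0.5527 -0.08    0.2607] yaw 100.07 shift [ 0.0002 -0.0008  0.0313] az 0.07 q [-19.7  23.2  90.    0.   66.6 -29.8] F [ 0.7  0.2 -6.6] op 0.16950015965991122
```

View pics/c3.png

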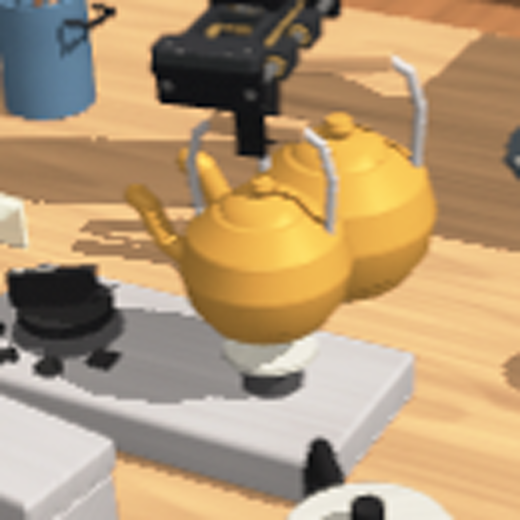

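The teapot hangs upright right above the plate (plate at (270,355) in the crop). I'll lower it slowly until it touches.

```bash
python3 -m jog '[[0,0,0,0.006,0,0,0],[0,0,0,0.012,0,0,0],[0,0,0,0.017,0,0,0],[0,0,0,0.021,0,0,0],[0,0,0,0.024,0,0,0],[0,0,0,0.026,0,0,0],[0,0,0,0.027,0,0,0],[0,0,0,0.028,0,0,0],[0,0,0,0.028,0,0,0],[0,0,0,0.028,0,0,0]]'; python3 -m jog '[[0,0,0,0.001,0,0,0],[0,0,0,0.001,0,0,0]]'; python3 -m jog '[[0,0,0,0.001,0,0,0],[0,0,0,0.001,0,0,0]]';python3 -m jog '[[0,0,0,0.001,0,0,0],[0,0,0,0.001,0,0,0]]'
```

```text
time_s: 21.42
position: [0.552, -0.0799, 0.2317]
tcp_rot: [[-0.175, 0.985, 0.0], [0.985, 0.175, -0.0], [-0.0, 0.0, -1.0]]
force: [0.1, 0.5, -7.7]
opening: 0.169
grasp_force: 30.0
time_s: 21.68
position: [0.5519, -0.0798, 0.2305]
tcp_rot: [[-0.175, 0.985, -0.0], [0.985, 0.175, 0.0], [0.0, -0.0, -1.0]]
force: [-0.2, 0.3, -7.3]
opening: 0.165
grasp_force: 30.0
time_s: 21.92
position: [0.5519, -0.0799, 0.2295]
tcp_rot: [[-0.175, 0.985, -0.0], [0.985, 0.175, 0.0], [0.0, -0.0, -1.0]]
force: [-0.2, -0.2, -7.2]
opening: 0.168
grasp_force: 30.0
time_s: 22.18
position: [0.5522, -0.0799, 0.2295]
tcp_rot: [[-0.175, 0.985, 0.001], [0.985, 0.175, -0.0], [-0.001, 0.001, -1.0]]
force: [-1.8, -0.1, 1.4]
opening: 0.168
grasp_force: 30.0
```

It touched at the expected height and the load has come off the wrist. Releasing and lifting straight up.

```bash
python3 -m jog '[[0.25,0,0,0,0,0,0],[0.4,0,0,0,0,0,0],[0.6,0,0,0,0,0,0],[0.6,0,0,0,0,0,0],[0.6,0,0,-0.02,0,0,0],[0.6,0,0,-0.05,0,0,0],[0.6,0,0,-0.09,0,0,0],[0.6,0,0,-0.13,0,0,0],[0.6,0.05,0,-0.15,0,0,0],[0.6,0.1,0,-0.15,0,0,0],[0.6,0.15,0,-0.15,0,0,0],[0.6,0.2,0,-0.15,0,0,0],[0.6,0.25,0,-0.15,0,0,0],[0.6,0.25,0,-0.15,0,0,0],[0.6,0.25,0,-0.15,0,0,0]]'
python3 - <<'E'
from h import *
for c in ("scene","top"):
    im,d=viewer.capture(c); cv2.imwrite(f"pics/{c}4.png",im)
    for t in ["teapot","teapot_handle","coaster","selector_aim","mark_ring"]: print(c,t,[(np.round(r["xyz"],3).tolist(),round(r["p"],2)) for r in models.tip_of(c,t)][:4])
cv2.imwrite("pics/both4.png",cv2.resize(np.hstack([cv2.imread("pics/scene4.png")[80:300,60:460],im[80:300,60:460]]),(800,220)))
to([.552,-.08,.2294],100)
E
```

```text
time_s: 24.05
position: [0.5084, 0.166, 0.3785]
tcp_rot: [[-0.175, 0.985, 0.0], [0.985, 0.175, -0.001], [-0.001, 0.0, -1.0]]
force: [1.0, -1.6, -0.1]
opening: 0.601
grasp_force: 0.0
scene teapot [([0.551, -0.075, 0.081], 0.82), ([0.248, 0.375, 0.001], 0.66)]
scene teapot_handle [([0.251, 0.378, 0.201], 0.93), ([0.551, -0.079, 0.233], 0.83), ([0.3, -0.149, 0.2], 0.63), ([0.552, -0.27, 0.091], 0.22)]
scene coaster [([0.5, 0.341, 0.001], 0.79)]
scene selector_aim [([0.586, -0.322, 0.092], 0.91), ([0.405, 0.505, 0.008], 0.39)]
scene mark_ring [([0.582, -0.324, 0.044], 0.58), ([0.53, -0.495, 0.0], 0.57)]
top teapot [([0.551, -0.077, 0.08], 0.87), ([0.305, -0.145, -0.002], 0.62), ([0.249, 0.382, -0.0], 0.6)]
top teapot_handle [([0.547, -0.08, 0.233], 0.95), ([0.25, 0.379, 0.205], 0.82), ([0.305, -0.146, 0.204], 0.63)]
top coaster [([0.505, 0.341, -0.001], 0.54)]
top selector_aim [([0.581, -0.326, 0.094], 0.94), ([0.552, -0.269, 0.09], 0.34)]
top mark_ring [([0.583, -0.326, 0.043], 0.36)]
t 24.65 p [0.5084 0.1661 0.3785] yaw 100.03 shift [-2.499e-01  1.000e-04  1.491e-01] az 0.03 q [ 6.1 15.  83.3 -0.  81.7 -3.9] F [0.5 0.5 1.1] op 0.5994486836587158
```

View pics/both4.png

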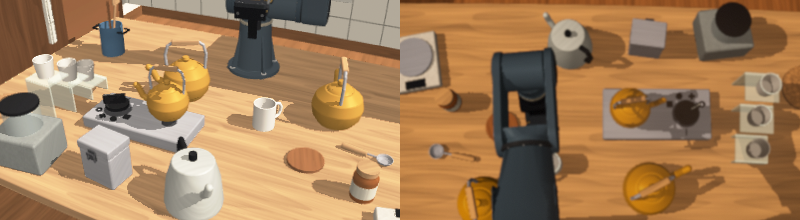

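The teapot stands upright on the plate, at (168,100) in the left view and (630,107) in the right. The selector points at the ring, the coaster hasn't moved, and the arm is clear of everything.

```bash
python3 -c "
from rig import workorder
print(workorder.hand_in())"
```

```text
the job is handed in; nothing more can be done
None
```

The job is handed in at about 25 s of the 72 s allowed; the last camera check showed the selector up at the ring mark, the teapot upright within about 5 mm of the plate's centre, and the arm clear, but the hand-in returned no verdict.

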